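Lock the water-filter cartridge and restart the unit

ROBOT

A 6-joint arm with a two-finger parallel gripper is mounted at the origin on a cart in front of the work surface, level with it; the furniture and walls round the work are solid. World frame = base frame: x ahead of the robot, y to its left, z up, the work surface at z = 0. Lengths are in m, angles in rad, forces in N, time in s.
With the tool pointing down it reaches from about 0.3 to 0.875 m from the base axis. Payload 4.2 kg.
Tool frame: the origin (TCP) lies midway between the tips of the shut fingers; the grasp point (between the pads) lies 19 mm behind it; z points along the fingers, y is the line along which they close (so a half turn about z gives the same grasp; the last joint's range is limited). The gripper opens to 85 mm and grips with 20 to 120 N. Pads are 22 mm wide; open, the fingers measure 114 mm over their backs; the gripper's body (76 mm by 85 mm) begins 54 mm behind the grasp point. The pads swing forward as they close: fully open they stand 13 mm farther back than shut.
Start: joints at [-1.252, 0.32, 1.565, -0, 1.257, -0.02], TCP at [0.191, -0.542, 0.231] pointing down, gripper open.
Joint ranges: [-3.11, 3.11], [-0.84, 2.01], [0.21, 2.61], [-1.34, 4.49], [0.05, 2.63], [-2.56, 2.56]. Speed limits (rad/s): [2.57, 2.57, 3.14, 3.14, 3.14, 3.14].

INTERFACE

Orientations are given as a rotation vector (axis times angle).
In Python, from station import ctrl, viewer, order, spotter gives the robot as it stands.
- The arm moves only by the tool play_rows, never from a script. Its argument "commands" is a list of rows, each a list of 5 numbers: the shift along the world's x, y, z normalised to -1 to 1, where 1 is 25 mm, then the turn about the world's z normalised to -1 to 1, where 1 is 0.08 rad, then the finger opening in mm, from 0 to 85.4. In form: [[dx, dy, dz, yaw, jaw], ...]. A call has 1 to 5 rows; each row shifts and turns the commanded pose from where the row before left it; what a row does not reach is not made up. A row lasts 1/12 s, in which the tool goes at most 41.7 mm and 7.16 degrees, less where a joint would pass 70% of its speed; a pose out of reach is approached as far as the arm can. A call with a number of a shift or a turn outside -1 to 1 is refused whole. A call with a gripper value outside its range is refused whole. The fingers move at their own pace and stop on an object; "squeeze" is the grip in N (left out, the last holds). Time passes only in rows, so rows that do not move let the fingers close. It gives the time, the measured TCP pose, the force, the opening and the grip force at its end, in the units of the state.
- ctrl.sense(): the state, without advancing time (a new reading comes with each control period).
- viewer.snapshot(name): name is "scene" or "top"; returns the picture (420x560x3 uint8, red, green, blue); there is no depth.
- viewer.get_calibration(name): a dict with "vertical_fov" (degrees; the focal length in pixels is half the picture's height over the tangent of half this angle, whatever the lens; pixels are square), "cx", "cy" (the principal point, pixels), "k1" (the pictures are not rectified: a ray, as slopes to the right and down, at radius r is drawn at 1 + k1 r^2 times it, then the intrinsics apply), "extrinsics" (4x4, takes a point from camera to world coordinates). Camera axes: x right, y down, z forward; pixel columns grow to the right and rows downward; lengths in m; the calibration is good to about 2 mm. A picture is of the moment at which its call begins. get_calibration takes no time and is no camera call.
- order.close_job(): hands the job in; it is judged then, once.
Trained networks look in the newest picture that a camera, given by its name, has taken for a name from the list of things; names that differ only in an ending like _2 or _b are one class to them, and where a whole thing is asked for, a point or a joint stands for the part that bears it (a point fixed in the world has none). Each returns a list of dicts, best first, with "conf" (0 to 1); they miss things now and then, are a little off and sometimes report something else, mostly with a low value. They report only what shows in the picture. A call takes as long as a camera call. They do not tell look-alikes from the thing itself.
- spotter.boxes_of(thing, camera): "position" ([x, y, z] in m, in the coordinates of the camera as it stood for that picture, good to about 4 mm: the middle of the surface that is visible of it).
The state is a dict: "clock": time; "q": joint angles; "joint_vel": joint speeds; "tau": joint torques, N m; "eef_pos": TCP position; "tcp_rot": TCP orientation; "wrist_force": force on the tool from outside, world axes, zero at the start; "moment": the same for the moment, N m; "grip_width": opening from 0.0 (shut) to 1.0 (fully open); "grip_force": force on a finger pad.
Only numpy, scipy, OpenCV 4.12 (cv2) and the standard library are available. Lean on these libraries where they do the work, as an engineer would, in place of code of your own. Each camera call takes 0.05 s, during which the arm holds its last target. There are 200 camera calls.

TASK

The filter cartridge in the countertop water-filter unit has been changed: take the service key from its wooden stand, put its blade in the slot of the unit's cam lock and turn it clockwise, about a quarter turn, until it comes up against its stop. Put the key back in its stand, blade down and upright, and then press the round button fully down and, after it, the long bar button. Turn the lock with the key and not with the fingers, press no button before the lock is home, and do not disturb the mug, the bowl and the tin.

Things in the scene. Friction and masses are not known exactly. Their poses are not given: they have to be found in the camera images.
- filter_unit: White low countertop water-filter unit, fixed, 160 (x) x 210 (y) x 60 mm high. Origin: centre of its underside, z up. Its +x side has two hose stubs. In its top: the cam lock at (0, +50) mm, the round button at (+38, -58) mm, the bar button at (-38, -58) mm.
- lock_centre (a point): Centre of the steel cam's top face, flush with the unit's top, 60 mm above the worktop; axes as the unit's (do not turn with the cam). The cam is a disc of 64 mm diameter with one slot through its centre, 42 mm long, 8 mm wide, 24 mm deep. Two small raised bars beside the disc, along the unit's y, mark the slot's line when locked.
- cam (a joint): Turn of the cam in rad, growing clockwise from above. 0: slot along the unit's x; starts at 0 to 0.3; 1.57: hard stop, slot along the unit's y, in line with the raised bars (locked). About 0.12 N m of friction; stays where it is left. The blade has about 0.1 rad of play each way, so the key must turn somewhat further than the slot.
- service_key: Loose key, about 120 g, blade down in the stand. Origin: centre of the underside of its flange (50 mm diameter, 6 mm thick, rests on the cam when fully in); z up, x along blade and handle width. Blade below: 36 (x) x 4 (y) mm, 20 mm long, last 4 mm 32 x 2.5 mm. Flat black handle 64 (x) x 16 (y) mm, 24 to 74 mm above the origin. Same after half a turn about z.
- key_grip (a point): Middle of the key's handle, 50 mm above the key's origin, a good place for the centre of the finger pads, closing along the key's y on its 16 mm thickness. Axes as the key's.
- blade_tip (a point): Middle of the blade's lower end, 20 mm below the key's origin.
- key_stand: Light wooden key stand, a fixed block 100 (x) x 70 (y) x 40 mm high. Origin: centre of its underside, z up. In its top, centred, is a slot 48 mm (x) x 12 mm (y), 30 mm deep, for the key's blade; the key's flange rests on the top.
- stand_slot (a point): Centre of the mouth of the stand's slot, on the stand's top, 40 mm above the worktop. Axes as the stand's.
- round_key (a joint): Travel of the round button in m: 0 up, 0.006 fully down; spring 2 N at first, 5 N fully down; springs back.
- round_key_top (a point): Centre of the top of the round button (grey, 34 mm diameter), 10 mm above the unit's top when up.
- bar_key (a joint): Travel of the long bar button in m: 0 up, 0.006 fully down; spring 2 N at first, 5 N fully down; springs back.
- bar_key_top (a point): Centre of the top of the bar button (grey, 24 mm along the unit's x, 64 mm along its y), 10 mm above the unit's top when up.
- mug: Small patterned white mug, 58 x 84 x 49 mm, a bystander. Origin: centre of its underside.
- bowl: Small white pinch bowl, 68 mm diameter, 35 mm high, a bystander. Origin: centre of its underside.
- tin: Food tin, 87 mm diameter, 40 mm high, a bystander. Origin: centre of its underside.
There are look-alikes about, which are no part of the job. What is shaped like the service_key but yellow is not meant.

How it is judged:
On the way, in this order (a step that is already met when the one before it is completed fails the run):
1. the key's blade is in the cam's slot, at least 10 mm deep (horizontal distance between blade_tip and lock_centre below 0.008 m and z of blade_tip in the frame of lock_centre below -0.01 m), for 0.1 s.
2. the key, still in the slot, has turned the cam to its stop (value of joint cam above 1.45 rad and horizontal distance between blade_tip and lock_centre below 0.01 m and z of blade_tip in the frame of lock_centre below -0.005 m), for 0.1 s.
3. the key stands in its stand again and is let go (horizontal distance between blade_tip and stand_slot below 0.012 m and z of blade_tip in the frame of key_stand below 0.025 m and angle between service_key's own z axis and vertical below 0.1 rad and contact force between the fingers and service_key below 0.1 N), for 0.2 s.
4. the round button is pressed down (value of joint round_key above 0.0045 m and value of joint bar_key below 0.002 m), for 0.04 s.
5. the bar button is pressed down after it (value of joint bar_key above 0.0045 m and value of joint round_key below 0.002 m), for 0.04 s.
At the end, for the whole second after the job is handed in: The cam is locked (1.45 rad or more, stop at 1.57); the key stands at rest in its stand with its blade tip within 12 mm of the slot's centre (seen from above) and at least 15 mm below the stand's top, tilted under 0.1 rad; both buttons are up again (value of joint cam above 1.45 rad and horizontal distance between blade_tip and stand_slot below 0.012 m and z of blade_tip in the frame of key_stand below 0.025 m and angle between service_key's own z axis and vertical below 0.1 rad and linear speed of service_key below 0.01 m/s and value of joint each of round_key, bar_key below 0.0015 m); the robot touches nothing.
It fails at once if a button is pressed before the lock is home (value of joint cam below 1.45 rad and value of joint any of round_key, bar_key above 0.003 m).
It fails at once if the fingers push on the cam (contact force between the fingers and cam above 2 N).
It fails at once if the mug, bowl or tin is moved by more than 30 mm (distance of any of mug, bowl, tin from where it was at the start of the episode above 0.03 m).
It also fails if it takes over 66 s, if anything falls off the work surface, if the arm or the gripper's body presses on something with over 40 N, if the wrist force passes 120 N, or if a joint passes its speed limit or range.

## Working session

There is one attempt and no reset: what is moved stays moved. The work goes in short steps, Python scripts to look and compute and a tool call to move; the robot and the scene stay as the last step left them, time stands still between calls to the robot, and variables do not carry over. Pictures are saved under pics/ and viewed, at most 14 in all, crops included, and the job is handed in when it is done.

Besides the shell and the picture viewer there is one more tool, called after "Emit:" in YAML: its name, and indented under it one key for each argument. play_rows: Moves the arm, as the interface text tells. Scaled input: -1 to 1 covers 25 mm each way for a shift and 0.08 rad each way for a turn. Its arguments: {"type":"object","properties":{"commands":{"type":"array","items":{"type":"array","items":{"type":"number"}}},"squeeze":{"type":"number"}},"required":["commands"]}

```bash
mkdir -p pics; cat > h.py <<'E'
import numpy as np,cv2
from station import ctrl,viewer,order,spotter
def cal(n):
    c=viewer.get_calibration(n);f=210/np.tan(np.radians(c['vertical_fov'])/2);return c,f,np.array(c['extrinsics'])
def proj(n,P):
    c,f,E=cal(n);P=np.atleast_2d(P);q=(P-E[:3,3])@E[:3,:3];s=q[:,:2]/q[:,2:];r=(s**2).sum(1,keepdims=True)
    return s*(1+c['k1']*r)*f+[c['cx'],c['cy']]
def ray(n,uv,z):
    c,f,E=cal(n);d=(np.atleast_2d(uv)-[c['cx'],c['cy']])/f;s=d.copy()
    for _ in range(20): s=d/(1+c['k1']*(s**2).sum(1,keepdims=True))
    w=np.c_[s,np.ones(len(s))]@E[:3,:3].T;return E[:3,3]+w*((z-E[2,3])/w[:,2:])
def snap(n,out): 
    im=viewer.snapshot(n);cv2.imwrite('pics/'+out,im[:,:,::-1]);return im
E
python3 - <<'E'
from h import *
for n in('top','scene'):
    snap(n,n+'0.png'); c,f,E=cal(n); print(n,c['k1'],f,E.round(3).tolist())
    for t in ('filter_unit','service_key','key_stand','mug','bowl','tin','cam','round_key','bar_key'):
        for d in spotter.boxes_of(t,n): 
            p=E[:3,:3]@np.array(d['position'])+E[:3,3]; print(t,round(d['conf'],2),p.round(3),proj(n,p).round())
print(ctrl.sense())
E
```

```text
top -0.1127899893836078 437.33842648863566 [[0.01, -0.979, 0.206, 0.292], [-1.0, -0.01, 0.002, -0.083], [-0.0, -0.206, -0.979, 1.223], [0.0, 0.0, 0.0, 1.0]]
filter_unit 0.74 [ 0.451 -0.131  0.062] [[296. 244.]]
service_key 0.76 [0.41  0.31  0.073] [[131. 257.]]
service_key 0.62 [0.482 0.215 0.093] [[165. 229.]]
service_key 0.56 [0.383 0.094 0.078] [[210. 268.]]
key_stand 0.8 [0.472 0.205 0.039] [[173. 236.]]
mug 0.94 [0.687 0.208 0.033] [[177. 163.]]
bowl 0.56 [ 0.697 -0.235  0.022] [[331. 162.]]
bowl 0.38 [ 0.424 -0.197  0.071] [[321. 254.]]
tin 0.86 [ 0.47  -0.444  0.04 ] [[409. 239.]]
tin 0.38 [ 0.427 -0.195  0.068] [[320. 253.]]
cam 0.96 [ 0.445 -0.085  0.061] [[279. 246.]]
cam 0.73 [ 0.469 -0.443  0.039] [[408. 240.]]
round_key 0.47 [ 0.499 -0.185  0.072] [[317. 226.]]
scene 0.024649384929535126 478.3235080300692 [[0.54, -0.659, 0.523, -0.233], [-0.842, -0.417, 0.343, -0.575], [-0.008, -0.626, -0.78, 1.241], [0.0, 0.0, 0.0, 1.0]]
mug 0.71 [0.682 0.207 0.035] [[241. 162.]]
bowl 0.62 [ 0.694 -0.232  0.022] [[353. 215.]]
tin 0.76 [ 0.482 -0.427  0.037] [[380. 289.]]
{'clock': 1.0, 'q': array([-1.25201621e+00,  3.19599400e-01,  1.56449714e+00, -8.98678746e-06,
        1.25741566e+00, -1.99717315e-02]), 'joint_vel': array([-1.04946025e-03,  5.58164592e-05, -2.41045784e-03, -3.86860713e-04,
       -1.64692540e-03, -1.73444577e-04]), 'tau': array([-1.04979266e-03, -4.15423715e+01, -2.34422779e+01, -1.15390226e-04,
        2.61086925e-04,  5.03750375e-07]), 'eef_pos': array([ 0.1910951 , -0.54232805,  0.2313394 ]), 'tcp_rot': array([3.09655656e+00, 5.29560263e-01, 5.53009976e-06]), 'wrist_force': array([ 0.10593949, -0.99374687, -0.62471963]), 'moment': array([ 0.03150638, -0.00130901,  0.02693445]), 'grip_force': 0.0, 'grip_width': 1.002199627038769}
```

```bash
python3 -c "
import cv2
a=cv2.imread('pics/top0.png')[190:310,90:360];cv2.imwrite('pics/c1.png',cv2.resize(a,(799,355),interpolation=3))
a=cv2.resize(a,(800,356),interpolation=cv2.INTER_CUBIC);cv2.imwrite('pics/c1.png',a)"
```

```text
(no output)
```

View pics/top0.png

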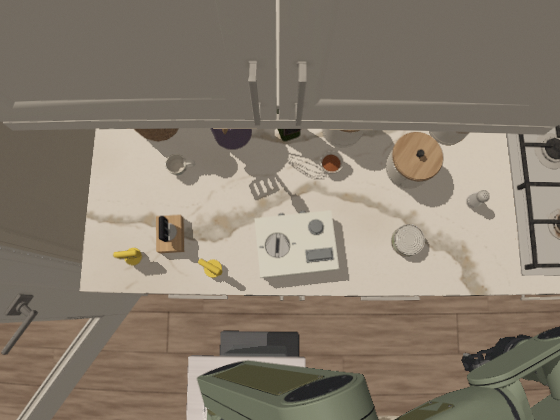

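View pics/c1.png

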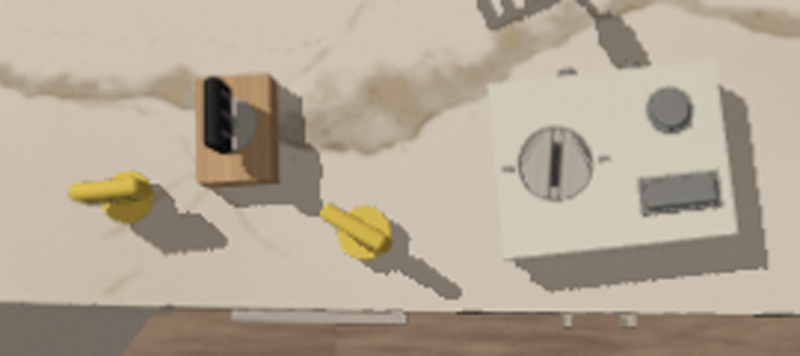

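View pics/scene0.png

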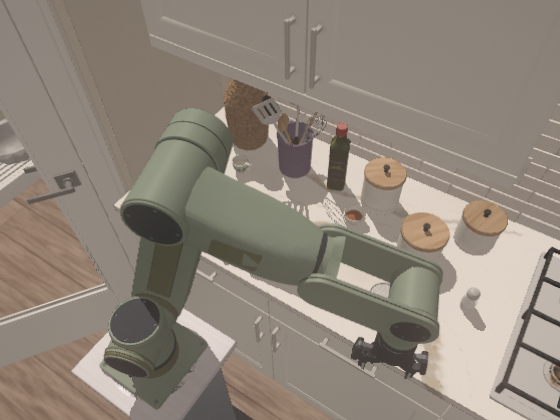

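```bash
cat > fit.py <<'E'
from h import *
from scipy.optimize import least_squares
from scipy.ndimage import map_coordinates
def rect(w,h,n=25,m=.08):
    t=np.linspace(-.5+m,.5-m,n);o=np.full(n,.5)
    P=np.r_[np.c_[o,t],np.c_[-o,t],np.c_[t,o],np.c_[t,-o]]*[w,h]
    N=np.r_[np.c_[o*2,0*t],np.c_[-o*2,0*t],np.c_[0*t,o*2],np.c_[0*t,-o*2]];return P,N
def circ(d,n=60):
    a=np.linspace(0,2*np.pi,n,endpoint=False);N=np.c_[np.cos(a),np.sin(a)];return N*d/2,N
def fit(G,n,PN,z,p,yaw=True,win=.010,sign=0):
    """fit planar contour at height z; sign +1: brighter inside"""
    P,N=PN;p=np.array(p,float);s=np.linspace(-1,1,41)
    for it in range(12):
        w=win*max(.4,.85**it);c,si=np.cos(p[2]),np.sin(p[2]);R=np.array([[c,-si],[si,c]])
        Pw=P@R.T+p[:2];Nw=N@R.T
        Q=Pw[:,None]+Nw[:,None]*(s*w)[None,:,None];uv=proj(n,np.c_[Q.reshape(-1,2),np.full(Q.shape[0]*41,z)])
        I=map_coordinates(G,[uv[:,1],uv[:,0]],order=1,mode='nearest').reshape(-1,41)
        k=9;g=I[:,2*k:]-I[:,:-2*k]  # wide difference
        g=np.convolve if 0 else np.apply_along_axis(lambda v:np.convolve(v,np.ones(5)/5,'same'),1,np.gradient(I,axis=1))
        g=np.abs(g) if sign==0 else np.maximum(-sign*g,0)
        j=g.argmax(1);wt=g.max(1)
        gg=g**3+1e-9;loc=np.abs(np.arange(41)-j[:,None])<6
        off=((gg*loc)*s).sum(1)/(gg*loc).sum(1)*w
        ok=wt>.4*np.median(wt)
        def res(d):
            v=(d[:2]@Nw.T)-off+ (d[2]*((Pw-p[:2])@np.array([[0,1],[-1,0]])*Nw).sum(1) if yaw else 0)
            return np.r_[v[ok]/.001, 0 if yaw else d[2]]
        r=least_squares(res,[0,0,0],loss='soft_l1');p=p+r.x
    return p,np.sqrt(np.median(res(r.x)**2))
E
python3 - <<'E'
from fit import *
im=cv2.imread('pics/top0.png');G=cv2.cvtColor(im,6).astype(float)
u=lambda x,y:ray('top',[[90+x/2.963,190+y/2.963]],.06)[0]
cs=[u(*c) for c in((488,84),(716,62),(738,236),(510,260))];print(np.round(cs,3).tolist(),np.mean(cs,0).round(4))
p,e=fit(G,'top',rect(.16,.21),.06,[*np.mean(cs,0)[:2],.1]);print('unit',p.round(4),e)
c,s=np.cos(p[2]),np.sin(p[2]);R=np.array([[c,-s],[s,c]])
for nm,o in(('lock',(0,.05)),('round',(.038,-.058)),('bar',(-.038,-.058))):
    q=p[:2]+R@o;print(nm,q.round(4))
    z=.06 if nm=='lock' else .07
    PN=circ(.064) if nm=='lock' else circ(.034) if nm=='round' else rect(.024,.064)
    print('  fit',[np.round(a,4) for a in fit(G,'top',PN,z,[*q,p[2]],nm=='bar',.007)])
p,e=fit(G,'top',rect(.1,.07),.04,[.475,.205,0.]);print('stand',p.round(4),e)
E
```

```text
[[0.52, -0.019, 0.06], [0.543, -0.228, 0.06], [0.384, -0.246, 0.06], [0.361, -0.042, 0.06]] [ 0.452  -0.1336  0.06  ]
unit [ 0.455  -0.1312  0.116 ] 0.35067907001814613
lock [ 0.4492 -0.0816]
  fit [array([ 0.4487, -0.0801,  0.116 ]), np.float64(2.1006)]
round [ 0.4995 -0.1844]
  fit [array([ 0.5016, -0.1838,  0.116 ]), np.float64(0.7933)]
bar [ 0.424  -0.1932]
  fit [array([ 0.4263, -0.1947,  0.1273]), np.float64(0.5032)]
stand [0.4815 0.2126 0.0476] 0.5151309979506314
```

```bash
cat > ov.py <<'E'
from fit import *
def ov(im,n,items,box,sc,out):
    x0,y0,x1,y1=box;a=cv2.resize(im[y0:y1,x0:x1],None,fx=sc,fy=sc,interpolation=cv2.INTER_CUBIC)
    for P,z,p,col in items:
        c,s=np.cos(p[2]),np.sin(p[2]);Q=P@np.array([[c,-s],[s,c]]).T+p[:2]
        for uv in (proj(n,np.c_[Q,np.full(len(Q),z)])+.5-[x0,y0])*sc: cv2.circle(a,tuple(int(v) for v in uv),1,col,-1)
    cv2.imwrite('pics/'+out,a)
E
python3 - <<'E'
from ov import *
im=cv2.imread('pics/top0.png')
p=[.455,-.1312,.116];c,s=np.cos(p[2]),np.sin(p[2]);R=np.array([[c,-s],[s,c]])
L=[*(p[:2]+R@[0,.05]),.116];
I=[(rect(.16,.21)[0],.06,p,(0,0,255)),(circ(.064)[0],.06,L,(0,255,0)),(rect(.042,.008)[0],.06,L,(255,0,255)),(circ(.034)[0],.07,[*(p[:2]+R@[.038,-.058]),0],(0,255,255)),(rect(.024,.064)[0],.07,[*(p[:2]+R@[-.038,-.058]),p[2]],(0,255,255))]
ov(im,'top',I,(250,205,345,280),8,'o1.png')
q=[.4815,.2126,.0476]
ov(im,'top',[(rect(.1,.07)[0],.04,q,(0,0,255)),(rect(.048,.012)[0],.04,q,(0,255,0)),(circ(.05)[0],.046,q,(255,0,0)),(rect(.064,.016)[0],.114,q,(255,0,255))],(145,205,215,275),8,'o2.png')
E
```

```text
(no output)
```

View pics/o1.png

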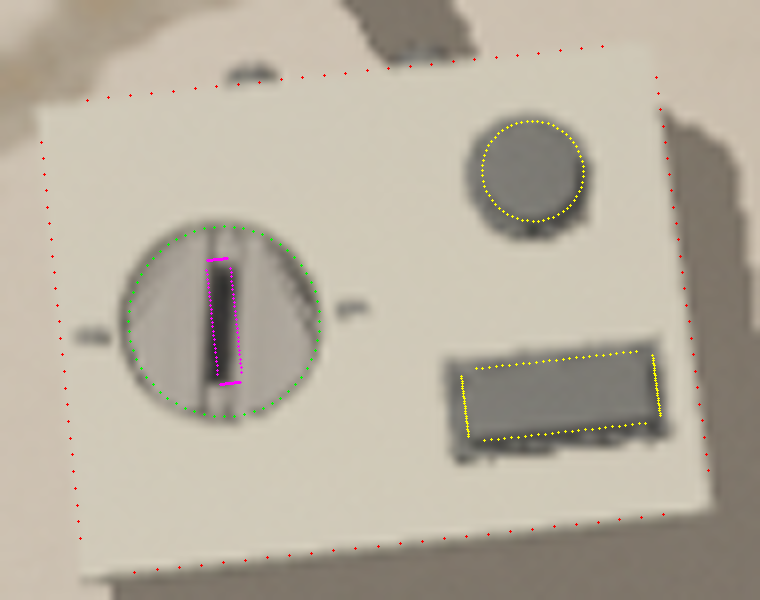

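View pics/o2.png

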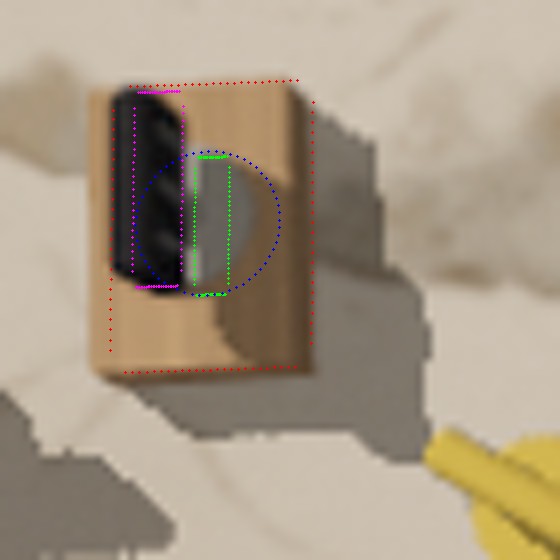

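```bash
python3 - <<'E'
from ov import *
im=cv2.imread('pics/top0.png');G=cv2.cvtColor(im,6).astype(float);hsv=cv2.cvtColor(im,cv2.COLOR_BGR2HSV)
p,e=fit(G,'top',rect(.1,.07),.04,[.4815,.2185,.03],win=.005);print('stand',p.round(4),e)
S=hsv[:,:,1].astype(float)
# key handle silhouette
B=cv2.resize(G[210:260,145:200],None,fx=8,fy=8,interpolation=cv2.INTER_LINEAR)
m=(B<62).astype(np.uint8);k,l,st,_=cv2.connectedComponentsWithStats(m);i=1+st[1:,4].argmax();m=(l==i);print(st[i])
def sil(v):
    x,y,a=v;c,s=np.cos(a),np.sin(a);C=[[x+c*u-s*w,y+s*u+c*w,z] for u in(-.032,.032) for w in(-.008,.008) for z in(.064,.114)]
    uv=(proj('top',C)+.5-[145,210])*8;b=np.zeros(m.shape,np.uint8);cv2.fillConvexPoly(b,cv2.convexHull(uv.astype(np.int32)),1);return b>0
from scipy.optimize import minimize
best=min((minimize(lambda v:(sil([v[0]/100,v[1]/100,v[2]/5])^m).sum(),[48.4,y,a],method='Nelder-Mead') for y in(21.5,22) for a in(-.3,0,.3)),key=lambda r:r.fun)
k=best.x/[100,100,5];print('key',k,best.fun,m.sum())
for c in([(221,264),(215,382)],[(207,225),(202,410)]):
    a,b=ray('top',np.array(c)/8-.5+[250,205],.06);d=a-b;print('slot yaw',np.arctan2(d[1],d[0]),(a+b)/2,np.hypot(*d[:2]))
ov(im,'top',[(rect(.1,.07)[0],.04,p,(0,0,255)),(rect(.048,.012)[0],.04,p,(0,255,0)),(circ(.05)[0],.046,k,(255,0,0)),(rect(.064,.016)[0],.114,k,(255,0,255)),(rect(.064,.016)[0],.064,k,(255,255,0))],(145,205,215,275),8,'o3.png')
E
```

```text
stand [0.4813 0.2125 0.0399] 0.8066594232149173
[  113    51    76   203 13094]
key [0.48487062 0.2226488  0.06021094] 4715.0 13094
slot yaw -0.04007681675481693 [ 0.44865658 -0.07943639  0.06      ] 0.03985325795318564
slot yaw -0.015732692928783612 [ 0.45055623 -0.07489635  0.06      ] 0.062464032352832134
```

View pics/o3.png

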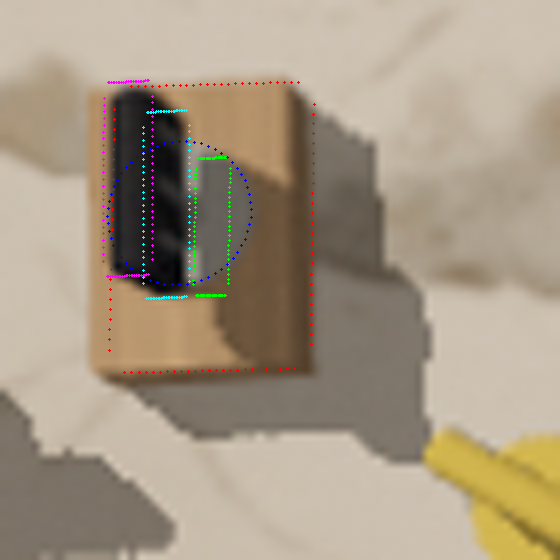

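Emit:
play_rows:
  commands:
    - [0.33,0.87,0,1,70]
    - [0.33,0.87,0,1,70]
    - [0.33,0.87,0,1,70]
    - [0.33,0.87,0,1,70]
    - [0.33,0.87,0,1,70]
  squeeze: 60

```text
clock: 1.42
eef_pos: [0.2326, -0.4326, 0.2314]
tcp_rot: [2.927, 1.139, 0.0]
wrist_force: [-0.7, -0.1, -0.5]
grip_width: 0.818
grip_force: 0.0
```

Emit:
play_rows:
  commands:
    - [0.33,0.87,0,1,70]
    - [0.33,0.87,0,1,70]
    - [0.33,0.87,0,1,70]
    - [0.33,0.87,0,1,70]
    - [0.33,0.87,0,1,70]

```text
clock: 1.83
eef_pos: [0.2738, -0.3237, 0.2315]
tcp_rot: [2.642, 1.698, 0.0]
wrist_force: [0.3, -0.4, 0.1]
grip_width: 0.82
grip_force: 0.0
```

Emit:
play_rows:
  commands:
    - [0.33,0.87,0,1,70]
    - [0.33,0.87,0,1,70]
    - [0.33,0.87,0,1,70]
    - [0.33,0.87,0,1,70]
    - [0.33,0.87,0,1,70]

```text
clock: 2.25
eef_pos: [0.3151, -0.215, 0.2315]
tcp_rot: [2.252, 2.189, 0.0]
wrist_force: [0.6, 0.2, -1.0]
grip_width: 0.819
grip_force: 0.0
```

Emit:
play_rows:
  commands:
    - [0.33,0.87,0,1,70]
    - [0.33,0.87,0,1,70]
    - [0.33,0.87,0,1,70]
    - [0.33,0.87,0,1,70]
    - [0.33,0.87,0,1,70]

```text
clock: 2.67
eef_pos: [0.3564, -0.1062, 0.2316]
tcp_rot: [1.772, 2.593, 0.0]
wrist_force: [0.7, 0.3, 0.4]
grip_width: 0.819
grip_force: 0.0
```

Emit:
play_rows:
  commands:
    - [0.33,0.87,0,1,70]
    - [0.33,0.87,0,1,70]
    - [0.33,0.87,0,1,70]
    - [0.33,0.87,0,1,70]
    - [0.33,0.87,0,1,70]

```text
clock: 3.08
eef_pos: [0.3976, 0.0026, 0.2315]
tcp_rot: [1.221, 2.894, 0.0]
wrist_force: [0.0, -0.1, 0.9]
grip_width: 0.815
grip_force: 0.0
```

Emit:
play_rows:
  commands:
    - [0.35,0.876,0,1,60]
    - [0.35,0.876,0,1,60]
    - [0.35,0.876,0,1,60]
    - [0.35,0.876,0,1,60]
    - [0.35,0.876,0,1,60]

```text
clock: 3.5
eef_pos: [0.4414, 0.1121, 0.2315]
tcp_rot: [0.622, 3.079, 0.0]
wrist_force: [1.1, 0.1, 0.1]
grip_width: 0.703
grip_force: 0.0
```

Emit:
play_rows:
  commands:
    - [0.35,0.876,0,1,60]
    - [0.35,0.876,0,1,60]
    - [0.35,0.876,0,1,60]
    - [0.35,0.876,0,1,60]
    - [0.35,0.876,0,1,60]

```text
clock: 3.92
eef_pos: [0.4851, 0.2216, 0.2314]
tcp_rot: [-0.002, 3.141, 0.0]
wrist_force: [1.1, -0.0, 0.7]
grip_width: 0.706
grip_force: 0.0
```

Emit:
play_rows:
  commands:
    - [0,0,-0.6,0.6,60]
    - [0,0,-0.6,0,60]
    - [0,0,0,0,60]

```text
clock: 4.17
eef_pos: [0.4833, 0.2202, 0.1986]
tcp_rot: [0.072, -3.135, 0.003]
wrist_force: [0.5, -0.5, -0.1]
grip_width: 0.708
grip_force: 0.0
```

```bash
python3 - <<'E'
from h import *
print(ctrl.sense())
snap('scene','scene1.png');snap('top','top1.png')
a=cv2.imread('pics/scene1.png')[100:320,140:400];b=cv2.imread('pics/top1.png')[150:300,100:280]
a=cv2.resize(a,(520,440),interpolation=3);b=cv2.resize(b,(270,225))
cv2.imwrite('pics/c2.png',np.hstack([a,np.vstack([b,np.zeros((215,270,3),np.uint8)])]))
E
```

```text
{'clock': 4.1667, 'q': array([ 4.05822722e-01,  2.77453429e-01,  1.71218151e+00,  7.78625479e-05,
        1.15786223e+00, -1.21093325e+00]), 'joint_vel': array([-0.00992164, -0.02694269, -0.03723741,  0.0005135 ,  0.04509779,
        0.0040254 ]), 'tau': array([ 2.65571019e-01, -3.89977920e+01, -2.36561894e+01,  1.52957632e-02,
       -3.88979986e-01, -3.39988188e-02]), 'eef_pos': array([0.48325371, 0.22018279, 0.19855725]), 'tcp_rot': array([ 0.07201108, -3.13526032,  0.00335502]), 'wrist_force': array([ 0.48291853, -0.47168778, -0.08293238]), 'moment': array([ 0.0213338 , -0.00803054,  0.02702245]), 'grip_force': 0.0, 'grip_width': 0.707984959907253}
```

View pics/c2.png

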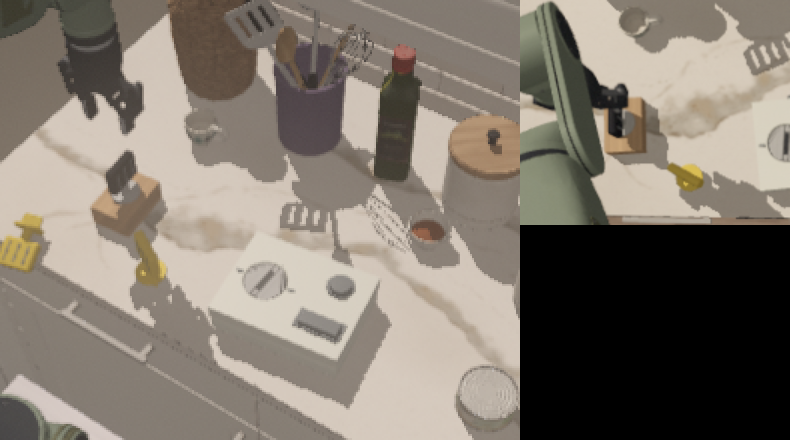

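```bash
python3 - <<'E'
from ov import *
im=cv2.imread('pics/scene1.png');G=cv2.cvtColor(im,6).astype(float);n='scene'
p,e=fit(G,n,rect(.16,.21),.06,[.455,-.1312,.116],win=.008);print('unit',p.round(4),e)
c,s=np.cos(p[2]),np.sin(p[2]);R=np.array([[c,-s],[s,c]]);print(p[:2]+R@[0,.05])
l=fit(G,n,circ(.064),.06,[.4497,-.081,0],False,.006);print('lock',l)
for sl in(-.1,0): print('slot',fit(G,n,rect(.042,.008),.06,[*l[0][:2],sl],win=.005,sign=-1))
for st in(.213,.219): print('stand',fit(G,n,rect(.1,.07),.04,[.4813,st,.045],win=.006))
L=l[0];I=[(rect(.16,.21)[0],.06,p,(0,0,255)),(circ(.064)[0],.06,L,(0,255,0)),(rect(.1,.07)[0],.04,[.4805,.219,.045],(0,0,255)),(rect(.064,.016)[0],.114,[.4845,.2205,.05],(255,0,255)),(circ(.05)[0],.046,[.4845,.2205,.05],(255,0,0))]
ov(im,n,I,(175,165,335,285),5,'o4.png')
E
```

```text
unit [ 0.4534 -0.13    0.1167] 0.47382102891889255
[ 0.44757946 -0.08029007]
lock (array([ 0.44749896, -0.07710411,  0.        ]), np.float64(0.7604411880269618))
slot (array([ 0.44827229, -0.07928324, -0.0321813 ]), np.float64(1.2066942719527354))
slot (array([ 0.44827103, -0.07928049, -0.03194675]), np.float64(1.196605521667687))
stand (array([0.4808439 , 0.22119829, 0.06331474]), np.float64(0.6952808201390902))
stand (array([0.48084275, 0.22120271, 0.06311943]), np.float64(0.693136661711674))
```

View pics/o4.png

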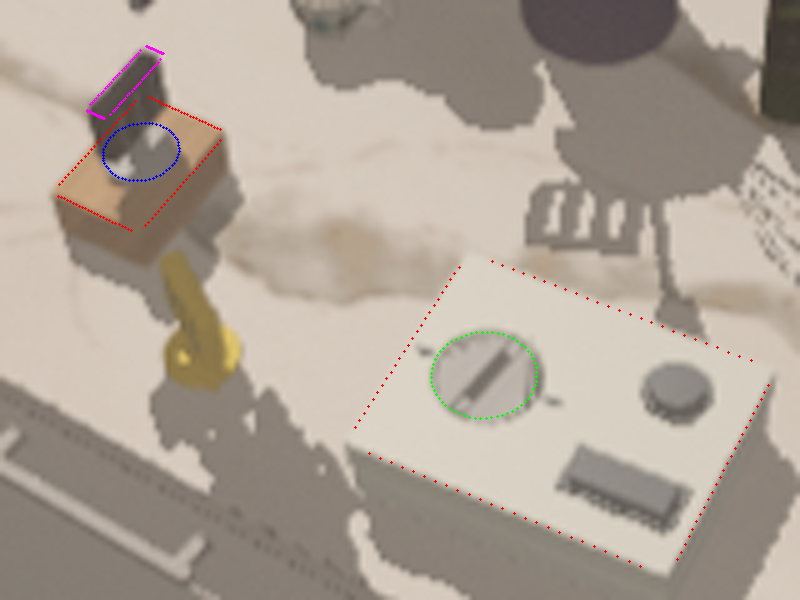

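Emit:
play_rows:
  commands:
    - [0,0,-1,0,60]
    - [0,0,-1,0,60]
    - [0,0,-1,0,60]
    - [0,0,-1,0,60]
    - [0,0,-0.8,0,60]

```text
clock: 4.68
eef_pos: [0.4852, 0.2202, 0.0811]
tcp_rot: [-0.07, 3.14, 0.001]
wrist_force: [-0.2, 1.0, -0.1]
grip_width: 0.699
grip_force: 0.0
```

Emit:
play_rows:
  commands:
    - [0,0,-0.4,0,60]
    - [0,0,0,0,60]
    - [0,0,0,0,60]

```text
clock: 4.93
eef_pos: [0.4856, 0.2206, 0.0723]
tcp_rot: [-0.07, 3.139, 0.001]
wrist_force: [0.2, -0.1, 0.4]
grip_width: 0.698
grip_force: 0.0
```

Emit:
play_rows:
  commands:
    - [0,0,0,0,5]
    - [0,0,0,0,5]
    - [0,0,0,0,5]
    - [0,0,0,0,5]
    - [0,0,0,0,5]
  squeeze: 60

```text
clock: 5.35
eef_pos: [0.4855, 0.2207, 0.0723]
tcp_rot: [-0.071, 3.139, 0.001]
wrist_force: [-0.1, 0.6, 5.1]
grip_width: 0.181
grip_force: 61.6
```

Emit:
play_rows:
  commands:
    - [0,0,0.5,0,5]
    - [0,0,1,0,5]
    - [0,0,1,0,5]
    - [0,0,0.5,0,5]
    - [0,0,0,0,5]

```text
clock: 5.77
eef_pos: [0.4865, 0.2212, 0.1493]
tcp_rot: [-0.071, 3.135, 0.004]
wrist_force: [0.4, 0.1, -1.6]
grip_width: 0.183
grip_force: 60.8
```

Emit:
play_rows:
  commands:
    - [-0.11,-0.86,0,-0.2,5]
    - [-0.11,-0.86,0,-0.2,5]
    - [-0.11,-0.86,0,-0.2,5]
    - [-0.11,-0.86,0,-0.2,5]
    - [-0.11,-0.86,0,-0.2,5]

```text
clock: 6.18
eef_pos: [0.4699, 0.1118, 0.145]
tcp_rot: [-0.055, -3.139, 0.001]
wrist_force: [-0.8, 0.5, 0.2]
grip_width: 0.177
grip_force: 60.7
```

Emit:
play_rows:
  commands:
    - [-0.11,-0.86,0,0,5]
    - [-0.11,-0.86,0,0,5]
    - [-0.11,-0.86,0,0,5]
    - [-0.11,-0.86,0,0,5]
    - [-0.11,-0.86,0,0,5]

```text
clock: 6.6
eef_pos: [0.4561, 0.0044, 0.1451]
tcp_rot: [-0.054, -3.139, -0.0]
wrist_force: [1.4, 0.2, -1.7]
grip_width: 0.176
grip_force: 60.7
```

Emit:
play_rows:
  commands:
    - [-0.11,-0.86,0,0,5]
    - [-0.11,-0.86,0,0,5]
    - [-0.11,-0.86,0,0,5]
    - [-0.11,-0.86,0,0,5]
    - [0,0,0,0,5]

```text
clock: 7.02
eef_pos: [0.4452, -0.0831, 0.1452]
tcp_rot: [-0.059, -3.139, 0.001]
wrist_force: [-0.1, 0.5, -1.4]
grip_width: 0.18
grip_force: 60.8
```

```bash
python3 - <<'E'
from h import *
s=ctrl.sense();print(s['eef_pos'],s['tcp_rot'],s['wrist_force'],s['grip_width'])
a=snap('scene','scene2.png');b=snap('top','top2.png')
a=cv2.imread('pics/scene2.png')[190:290,225:325];b=cv2.imread('pics/top2.png')[195:285,235:325]
cv2.imwrite('pics/c3.png',np.hstack([cv2.resize(a,(400,400),interpolation=2),cv2.resize(b,(400,400),interpolation=2)]))
E
```

```text
[ 0.4451684 -0.0830966  0.1451596] [-5.89403434e-02 -3.13871223e+00  1.42281870e-03] [-0.06662822  0.48608612 -1.3992094 ] 0.179554045656475
```

View pics/c3.png

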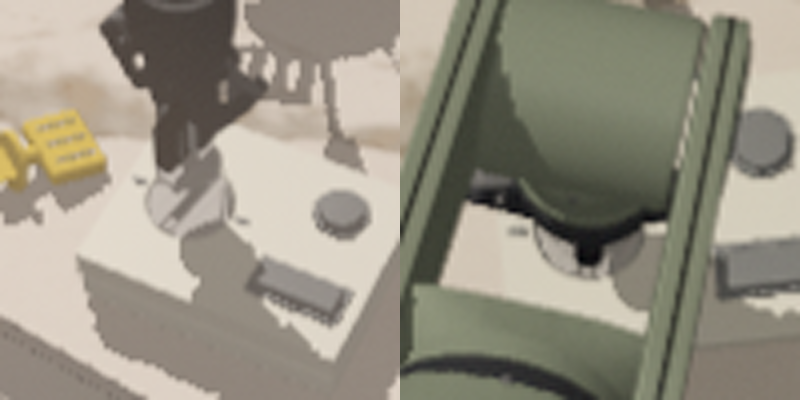

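Emit:
play_rows:
  commands:
    - [0,0,-0.6,0,5]
    - [0,0,-0.5,0,5]
    - [0,0,0,0,5]
    - [0,0,0,0,5]

```text
clock: 7.45
eef_pos: [0.4458, -0.0796, 0.1182]
tcp_rot: [-0.053, -3.139, -0.001]
wrist_force: [-0.9, 0.5, -0.8]
grip_width: 0.179
grip_force: 60.8
```

```bash
python3 - <<'E'
from ov import *
s=ctrl.sense();print(s['eef_pos'],s['tcp_rot'],s['wrist_force'],s['grip_width'])
snap('scene','scene3.png');im=cv2.imread('pics/scene3.png');t=s['eef_pos']
k=[t[0]-.001,t[1],-.0375];fz=t[2]-.0323
ov(im,'scene',[(circ(.05)[0],fz,k,(255,0,0)),(circ(.05)[0],fz+.006,k,(255,0,0)),(rect(.036,.004)[0],fz,k,(0,255,255)),(rect(.032,.0025)[0],fz-.02,k,(0,0,255)),(rect(.064,.016)[0],fz+.024,k,(255,0,255))],(235,200,305,260),10,'o5.png')
E
```

```text
[ 0.44578444 -0.07963666  0.11815549] [-5.29282308e-02 -3.13889075e+00 -1.19607449e-03] [-0.86606895  0.50880724 -0.78649967] 0.17917920665377884
```

View pics/o5.png

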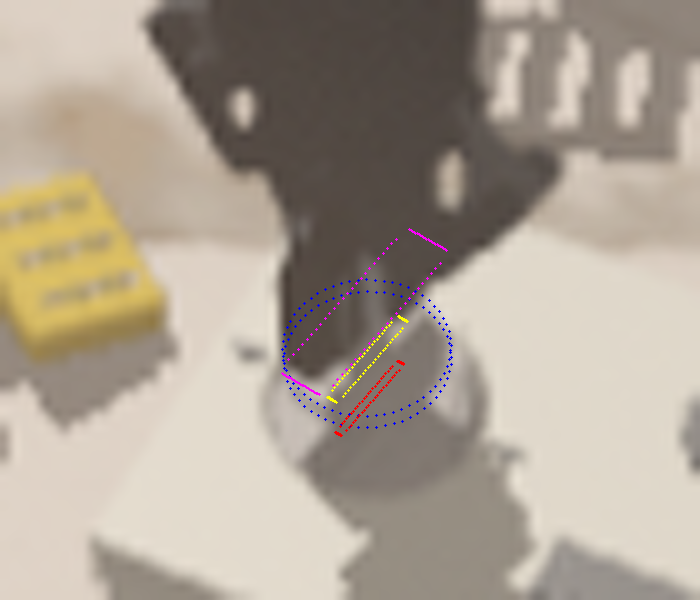

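Emit:
play_rows:
  commands:
    - [0.13,0,-0.1,0,5]
    - [0,0,-0.15,0,5]
    - [0,0,-0.1,0,5]
    - [0,0,-0.1,0,5]
    - [0,0,0,0,5]

```text
clock: 7.92
eef_pos: [0.4492, -0.0805, 0.1071]
tcp_rot: [-0.055, -3.14, -0.0]
wrist_force: [-0.4, 0.3, -2.0]
grip_width: 0.177
grip_force: 60.8
```

Emit:
play_rows:
  commands:
    - [0,0,-0.15,0,5]
    - [0,0,-0.15,0,5]
    - [0,0,-0.12,0,5]
    - [0,0,-0.1,0,5]
    - [0,0,0,0,5]

```text
clock: 8.33
eef_pos: [0.4492, -0.0805, 0.094]
tcp_rot: [-0.055, -3.14, -0.0]
wrist_force: [-1.0, 0.7, -0.7]
grip_width: 0.177
grip_force: 60.8
```

Emit:
play_rows:
  commands:
    - [0,0,0,-0.8,5]
    - [0,0,0,-0.8,5]
    - [0,0,0,-0.8,5]
    - [0,0,0,-0.8,5]
    - [0,0,0,-0.8,5]
  squeeze: 80

```text
clock: 8.75
eef_pos: [0.4494, -0.0809, 0.0945]
tcp_rot: [-0.558, -3.091, 0.001]
wrist_force: [-0.7, -1.5, -2.4]
grip_width: 0.177
grip_force: 79.8
```

Emit:
play_rows:
  commands:
    - [0,0,0,-0.8,5]
    - [0,0,0,-0.8,5]
    - [0,0,0,-0.8,5]
    - [0,0,0,-0.8,5]
    - [0,0,0,-0.8,5]

```text
clock: 9.17
eef_pos: [0.4494, -0.0809, 0.0945]
tcp_rot: [-1.043, -2.963, 0.001]
wrist_force: [-0.4, -2.2, -1.9]
grip_width: 0.177
grip_force: 79.8
```

Emit:
play_rows:
  commands:
    - [0,0,0,-0.8,5]
    - [0,0,0,-0.8,5]
    - [0,0,0,-0.8,5]
    - [0,0,0,-0.8,5]
    - [0,0,0,-0.8,5]

```text
clock: 9.58
eef_pos: [0.4494, -0.0809, 0.0945]
tcp_rot: [-1.502, -2.759, 0.001]
wrist_force: [-0.2, -1.5, -1.0]
grip_width: 0.177
grip_force: 79.8
```

Emit:
play_rows:
  commands:
    - [0,0,0,-0.8,5]
    - [0,0,0,-0.8,5]
    - [0,0,0,-0.8,5]
    - [0,0,0,-0.8,5]
    - [0,0,0,0,5]

```text
clock: 10.0
eef_pos: [0.4493, -0.0809, 0.0945]
tcp_rot: [-1.84, -2.547, 0.001]
wrist_force: [-0.2, -1.8, -1.0]
grip_width: 0.176
grip_force: 79.9
```

```bash
python3 -c "
from h import *
s=ctrl.sense();print(s['moment'],s['tau'][5],s['q'])"
```

```text
[-0.27806572  0.18955568  0.02374302] 0.4703924059867859 [-2.02792992e-01  2.77869902e-01  2.02200972e+00 -9.98550353e-04
  8.42235703e-01 -5.21757562e-01]
```

Emit:
play_rows:
  commands:
    - [0,0,0,-0.8,5]
    - [0,0,0,-0.8,5]
    - [0,0,0,-0.7,5]
    - [0,0,0,-0.7,5]
    - [0,0,0,0,5]

```text
clock: 10.42
eef_pos: [0.4493, -0.0808, 0.0945]
tcp_rot: [-2.129, -2.31, 0.001]
wrist_force: [-1.1, -2.5, -1.8]
grip_width: 0.175
grip_force: 79.9
```

```bash
python3 -c "
from h import *
s=ctrl.sense();print(s['moment'],s['tau'][5],s['q'][5])"
```

```text
[-0.4082118   0.23455572  0.06090328] 0.4217666666954756 -0.2833108780027173
```

Emit:
play_rows:
  commands:
    - [0,0,0,-0.5,5]
    - [0,0,0,-0.5,5]
    - [0,0,0,0,5]

```text
clock: 10.67
eef_pos: [0.4493, -0.0808, 0.0945]
tcp_rot: [-2.219, -2.224, 0.001]
wrist_force: [-2.2, -2.3, -1.4]
grip_width: 0.176
grip_force: 79.9
```

```bash
python3 -c "
from h import *
s=ctrl.sense();print(s['moment'],s['tau'][5],s['q'][5])"
```

```text
[-0.44361608  0.28894096  0.03615636] 0.32702875323593616 -0.2043450967714022
```

Emit:
play_rows:
  commands:
    - [0,0,0,-0.5,5]
    - [0,0,0,-0.5,5]
    - [0,0,0,0,5]

```text
clock: 10.92
eef_pos: [0.4493, -0.0808, 0.0945]
tcp_rot: [2.301, 2.139, -0.002]
wrist_force: [-1.0, -0.4, -0.7]
grip_width: 0.176
grip_force: 82.9
```

```bash
python3 -c "
from h import *
s=ctrl.sense();print(s['moment'],s['tau'][5],s['q'][5])"
```

```text
[-0.23662094  0.26166787  1.46430454] 1.7687749117612839 -0.12773090429302064
```

Emit:
play_rows:
  commands:
    - [0,0,0,0.6,5]
    - [0,0,0,0.6,5]
    - [0,0,0,0,5]

```text
clock: 11.17
eef_pos: [0.4495, -0.0804, 0.0945]
tcp_rot: [-2.201, -2.241, -0.001]
wrist_force: [-1.5, -0.7, -1.8]
grip_width: 0.176
grip_force: 79.9
```

Emit:
play_rows:
  commands:
    - [0,0,0.4,0,5]
    - [0,0,0.6,0,5]
    - [0,0,0.8,0,5]
    - [0,0,0.8,0,5]
    - [0,0,0.2,0,5]

```text
clock: 11.58
eef_pos: [0.4518, -0.0806, 0.1674]
tcp_rot: [2.201, 2.235, 0.007]
wrist_force: [1.2, -0.5, -0.3]
grip_width: 0.179
grip_force: 80.0
```

Emit:
play_rows:
  commands:
    - [0,0,0,0,5]
  squeeze: 60

```text
clock: 11.67
eef_pos: [0.4509, -0.0806, 0.166]
tcp_rot: [2.202, 2.236, 0.005]
wrist_force: [0.2, -0.0, -0.7]
grip_width: 0.177
grip_force: 80.0
```

```bash
python3 - <<'E'
from h import *
s=ctrl.sense();print(s['eef_pos'],s['tcp_rot'],s['moment'],s['grip_width'])
E
```

```text
[ 0.45093343 -0.08060357  0.165976  ] [2.20174583 2.23620574 0.00479064] [-0.0399644   0.04629692 -0.0046816 ] 0.17729652173346522
```

Emit:
play_rows:
  commands:
    - [0.072,0.602,0,1,5]
    - [0.072,0.602,0,1,5]
    - [0.072,0.602,0,1,5]
    - [0.072,0.602,0,1,5]
    - [0.072,0.602,0,1,5]

```text
clock: 12.08
eef_pos: [0.4579, -0.0045, 0.1631]
tcp_rot: [-1.709, -2.633, 0.001]
wrist_force: [-0.1, -0.4, -1.1]
grip_width: 0.179
grip_force: 79.9
```

Emit:
play_rows:
  commands:
    - [0.072,0.602,0,1,5]
    - [0.072,0.602,0,1,5]
    - [0.072,0.602,0,1,5]
    - [0.072,0.602,0,1,5]
    - [0.072,0.602,0,1,5]

```text
clock: 12.5
eef_pos: [0.4669, 0.0708, 0.163]
tcp_rot: [-1.152, -2.92, 0.001]
wrist_force: [0.2, -0.3, -1.3]
grip_width: 0.174
grip_force: 79.9
```

Emit:
play_rows:
  commands:
    - [0.072,0.602,0,1,5]
    - [0.072,0.602,0,1,5]
    - [0.072,0.602,0,1,5]
    - [0.072,0.602,0,1,5]
    - [0.072,0.602,0,1,5]

```text
clock: 12.92
eef_pos: [0.4759, 0.1459, 0.1629]
tcp_rot: [-0.548, -3.091, 0.001]
wrist_force: [1.0, 0.1, -1.2]
grip_width: 0.176
grip_force: 79.9
```

Emit:
play_rows:
  commands:
    - [0.072,0.602,0,1,5]
    - [0.072,0.602,0,1,5]
    - [0.072,0.602,0,1,5]
    - [0.072,0.602,0,1,5]
    - [0.072,0.602,0,1,5]

```text
clock: 13.33
eef_pos: [0.4849, 0.2211, 0.1628]
tcp_rot: [0.077, -3.138, 0.001]
wrist_force: [-0.1, -0.1, -1.5]
grip_width: 0.181
grip_force: 79.9
```

Emit:
play_rows:
  commands:
    - [0,0,-0.6,0,5]
    - [0,0,-0.6,0,5]
    - [0,0,-0.6,0,5]
    - [0,0,0,0,5]
    - [0,0,0,0,5]

```text
clock: 13.75
eef_pos: [0.4846, 0.2201, 0.1179]
tcp_rot: [0.071, -3.137, 0.002]
wrist_force: [-0.1, -0.1, -1.1]
grip_width: 0.18
grip_force: 79.9
```

```bash
python3 - <<'E'
from ov import *
s=ctrl.sense();print(s['eef_pos'],s['tcp_rot'],s['grip_width'])
snap('scene','scene4.png');im=cv2.imread('pics/scene4.png');G=cv2.cvtColor(im,6).astype(float)
for a in(-1.3,-1.45,-1.6): print(fit(G,'scene',rect(.042,.008),.06,[.4485,-.08,a],win=.005,sign=-1))
a=cv2.resize(im[150:230,180:260],(400,400),interpolation=2);b=cv2.resize(im[200:280,235:315],(400,400),interpolation=2)
cv2.imwrite('pics/c4.png',np.hstack([a,b]))
E
```

```text
[0.48455989 0.22011252 0.11794424] [ 7.06665934e-02 -3.13719717e+00  1.63049498e-03] 0.18034846562564577
(array([ 0.44798879, -0.0803809 , -1.48873834]), np.float64(0.6001242767256959))
(array([ 0.44798798, -0.08038099, -1.48872014]), np.float64(0.6000617307476767))
(array([ 0.44798842, -0.0803809 , -1.48872715]), np.float64(0.6000032370320477))
```

View pics/c4.png

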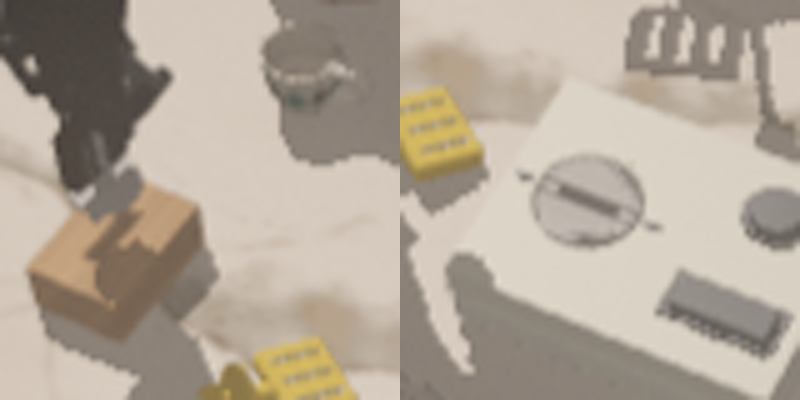

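Emit:
play_rows:
  commands:
    - [0.02,0.02,-0.5,0,5]
    - [0,0,-0.4,0,5]
    - [0,0,-0.25,0,5]
    - [0,0,-0.15,0,5]
    - [0,0,0,0,5]

```text
clock: 14.22
eef_pos: [0.4856, 0.2207, 0.0864]
tcp_rot: [0.071, -3.139, 0.001]
wrist_force: [0.2, 0.1, -0.9]
grip_width: 0.174
grip_force: 79.9
```

Blade is in the stand's slot with no contact force; lower the rest and release.

Emit:
play_rows:
  commands:
    - [0,0,-0.2,0,5]
    - [0,0,-0.2,0,5]
    - [0,0,-0.1,0,5]
    - [0,0,0,0,5]

```text
clock: 14.55
eef_pos: [0.4857, 0.2208, 0.074]
tcp_rot: [0.071, -3.14, 0.001]
wrist_force: [0.2, 0.3, -0.2]
grip_width: 0.176
grip_force: 79.9
```

Emit:
play_rows:
  commands:
    - [0,0,0,0,20]
    - [0,0,0,0,40]
    - [0,0,0,0,60]
    - [0,0,0,0,60]
    - [0,0,0,0,60]

```text
clock: 14.97
eef_pos: [0.4863, 0.221, 0.0749]
tcp_rot: [-0.071, 3.14, 0.0]
wrist_force: [-0.0, 0.4, 0.3]
grip_width: 0.706
grip_force: 0.0
```

Emit:
play_rows:
  commands:
    - [0,0,0.4,0,60]
    - [0,0,0.9,0,60]
    - [0,0,1,0,60]
    - [0,0,1,0,60]
    - [0,0,0.4,0,60]

```text
clock: 15.38
eef_pos: [0.4878, 0.2217, 0.1712]
tcp_rot: [-0.071, 3.135, 0.004]
wrist_force: [0.5, -0.5, 0.1]
grip_width: 0.707
grip_force: 0.0
```

```bash
python3 - <<'E'
from h import *
s=ctrl.sense();print(s['eef_pos'],s['tcp_rot'],s['wrist_force'])
snap('scene','scene5.png');im=cv2.imread('pics/scene5.png')
cv2.imwrite('pics/c5.png',cv2.resize(im[140:240,160:310],(600,400),interpolation=2))
E
```

```text
[0.48781762 0.22165241 0.1711906 ] [-0.07087552  3.13456705  0.00406096] [ 0.52830513 -0.51865417  0.13317867]
```

View pics/c5.png

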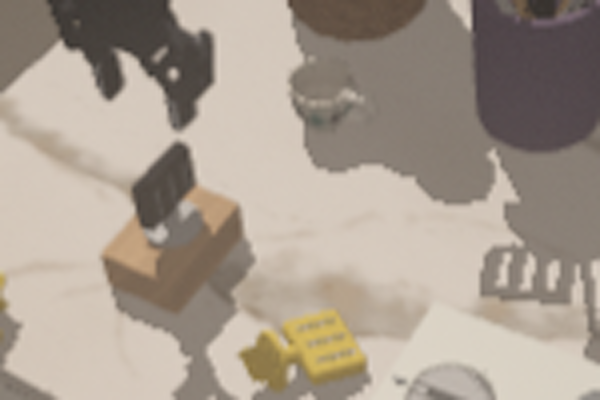

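Emit:
play_rows:
  commands:
    - [0.031,-0.952,0,0,30]
    - [0.031,-0.952,0,0,0]
    - [0.031,-0.952,0,0,0]
    - [0.031,-0.952,0,0,0]
    - [0.031,-0.952,0,0,0]

```text
clock: 15.85
eef_pos: [0.4892, 0.1008, 0.1661]
tcp_rot: [0.072, -3.139, 0.0]
wrist_force: [0.5, -0.3, 0.1]
grip_width: 0.006
grip_force: 0.0
```

Emit:
play_rows:
  commands:
    - [0.031,-0.952,0,0,0]
    - [0.031,-0.952,0,0,0]
    - [0.031,-0.952,0,0,0]
    - [0.031,-0.952,0,0,0]
    - [0.031,-0.952,0,0,0]

```text
clock: 16.27
eef_pos: [0.4931, -0.0182, 0.1661]
tcp_rot: [0.071, -3.139, -0.0]
wrist_force: [-0.3, -0.4, -0.6]
grip_width: -0.001
grip_force: 0.0
```

Emit:
play_rows:
  commands:
    - [0.031,-0.952,0,0,0]
    - [0.031,-0.952,0,0,0]
    - [0.031,-0.952,0,0,0]
    - [0.031,-0.952,0,0,0]
    - [0.031,-0.952,0,0,0]

```text
clock: 16.68
eef_pos: [0.497, -0.1371, 0.1661]
tcp_rot: [0.071, -3.139, -0.001]
wrist_force: [-0.4, -0.1, 1.1]
grip_width: 0.001
grip_force: 0.0
```

Emit:
play_rows:
  commands:
    - [0.031,-0.952,0,0,0]
    - [0.031,-0.952,0,0,0]
    - [0,0,-0.8,0,0]
    - [0,0,-0.8,0,0]
    - [0,0,0,0,0]

```text
clock: 17.1
eef_pos: [0.4961, -0.183, 0.1229]
tcp_rot: [0.069, -3.132, -0.006]
wrist_force: [-0.9, 0.0, -0.9]
grip_width: 0.003
grip_force: 0.0
```

Emit:
play_rows:
  commands:
    - [0,0,-0.8,0,0]
    - [0,0,-0.6,0,0]
    - [0,0,0,0,0]
    - [0,0,0,0,0]

```text
clock: 17.43
eef_pos: [0.4989, -0.1833, 0.0919]
tcp_rot: [0.072, -3.139, -0.001]
wrist_force: [-0.6, -0.7, 0.5]
grip_width: -0.002
grip_force: 0.0
```

Emit:
play_rows:
  commands:
    - [0,0,-0.5,0,0]
    - [0,0,-0.3,0,0]
    - [0,0,-0.2,0,0]
    - [0,0,-0.1,0,0]
    - [0,0,0,0,0]

```text
clock: 17.85
eef_pos: [0.4996, -0.1837, 0.0651]
tcp_rot: [-0.071, 3.14, -0.0]
wrist_force: [-0.9, 1.1, 4.6]
grip_width: -0.002
grip_force: 2.1
```

Emit:
play_rows:
  commands:
    - [0,0,-0.08,0,0]
    - [0,0,0,0,0]
    - [0,0,0,0,0]

```text
clock: 18.1
eef_pos: [0.4997, -0.1837, 0.064]
tcp_rot: [-0.071, 3.139, -0.0]
wrist_force: [-1.9, 0.6, 8.8]
grip_width: -0.003
grip_force: 4.4
```

Emit:
play_rows:
  commands:
    - [0,0,0.8,0,0]
    - [0,0,0.8,0,0]
    - [-0.6,-0.08,0,0,0]
    - [-0.8,-0.1,0,0,0]
    - [-0.8,-0.1,0,0,0]

```text
clock: 18.52
eef_pos: [0.4441, -0.1908, 0.103]
tcp_rot: [-0.072, 3.14, -0.001]
wrist_force: [0.8, -0.9, 0.4]
grip_width: 0.002
grip_force: 0.0
```

Emit:
play_rows:
  commands:
    - [-0.8,-0.08,0,0,0]
    - [0,0,0,0,0]
    - [0,0,-0.5,0,0]
    - [0,0,-0.3,0,0]
    - [0,0,0,0,0]

```text
clock: 18.93
eef_pos: [0.4239, -0.1923, 0.0814]
tcp_rot: [0.071, -3.139, -0.002]
wrist_force: [-0.1, 0.3, -0.4]
grip_width: -0.004
grip_force: 0.0
```

Emit:
play_rows:
  commands:
    - [0,0,-0.3,0,0]
    - [0,0,-0.25,0,0]
    - [0,0,-0.2,0,0]
    - [0,0,0,0,0]
    - [0,0,0,0,0]

```text
clock: 19.35
eef_pos: [0.4251, -0.1929, 0.0642]
tcp_rot: [-0.071, 3.139, -0.001]
wrist_force: [0.3, 0.4, 5.0]
grip_width: 0.003
grip_force: 2.4
```

Emit:
play_rows:
  commands:
    - [0,0,-0.07,0,0]
    - [0,0,0,0,0]
    - [0,0,0,0,0]

```text
clock: 19.6
eef_pos: [0.4252, -0.1929, 0.0638]
tcp_rot: [-0.071, 3.139, -0.001]
wrist_force: [-2.1, 1.4, 18.8]
grip_width: -0.001
grip_force: 8.8
```

Emit:
play_rows:
  commands:
    - [0,0,0.6,0,0]
    - [0,0,1,0,0]
    - [0,0,1,0,0]
    - [0,0,0.6,0,0]
    - [0,0,0,0,0]

```text
clock: 20.02
eef_pos: [0.4263, -0.1936, 0.1448]
tcp_rot: [-0.071, 3.135, -0.005]
wrist_force: [0.5, 0.1, 0.5]
grip_width: -0.001
grip_force: 0.0
```

Emit:
play_rows:
  commands:
    - [0,0,0,0,0]
    - [0,0,0,0,0]
    - [0,0,0,0,0]

```text
clock: 20.27
eef_pos: [0.4234, -0.1922, 0.1406]
tcp_rot: [0.071, -3.138, -0.002]
wrist_force: [0.5, 0.2, 0.1]
grip_width: 0.001
grip_force: 0.0
```

```bash
python3 -c "
from h import *
print(ctrl.sense()['wrist_force'],order.close_job())"
```

```text
the job is handed in; nothing more can be done
[0.47739854 0.19359302 0.05972162] None
```

The job is handed in: the lock was turned to its stop with the key, the key put back upright in its stand, and the round button then the bar button pressed fully down; I saw no verdict, and one yellow look-alike key appeared tipped over in the last pictures.

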